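# Clamp the wooden house blank in the drill vise

### The job

The little wooden house has to be drilled for its hanger: stand it upright on the bed of the vise, roof up and about midway along the jaws, with its two flat gable faces towards the jaws, and let go of it. Then crank the vise shut until the jaws pinch it firmly, roughly half a turn after the jaw has come up against it and not much more, as soft pine dents. Leave the other wooden blanks and the glue bottle where they are.

Things in the scene. Friction and masses are not known exactly. Their poses are not given: they have to be found in the camera images.
- vise: Grey drill vise bolted to a plywood board (200 x 212 x 24 mm), all fixed to the table. Origin on the table top, midway along the jaws, below the middle of the jaw opening at screw value 0. Its y axis runs along the screw, from the crank end to the fixed jaw, x along the jaws, z up. Fixed jaw's face: plane y = +27 mm. Moving jaw's face: plane y = -27 mm + screw value (till it grips)
- bed_mid (a point): Point on the flat steel bed of the vise, at x = 0, y = 0, z = 64 mm of the vise's frame, axes as the vise's. The bed is 104 mm wide in x; the house stands on it between the jaws. Both jaws are 104 mm wide in x and stand up to z = 102 mm (38 mm above the bed)
- fixed_jaw: Steel face plate of the fixed jaw, 100 mm (x) x 6 mm (y) x 34 mm high, origin at the centre of its underside (y = +30 mm of the vise), axes as the vise's; the house ends up against its -y face
- jaw: Moving jaw: grey block, 104 mm (x) x 48 mm (y) x 38 mm high, with a steel face plate. Origin at the bed's height, at the foot of its +y face, midway along it; axes as the vise's; the house is pinched between this face and the fixed jaw's. The faces are 42 to 48.5 mm apart at the start
- crank (a joint): Turn of the crank in rad, starts at 6 to 12.5; grows clockwise as seen facing the crank end (looking along the vise's +y), which closes the jaw, 6 mm a turn. At value v the handle stands at x = 45 mm * sin(v), z = 85 mm + 45 mm * cos(v) in the vise's frame. Takes 6 N at the handle, stays where it is left. Once the jaw has met the house each rad adds about 19 N of squeeze
- handle_mid (a point): Middle of the crank's handle: black barrel, 21 mm across, 48 mm long, spinning freely on its pin, axis parallel to the vise's y, at y = -189.5 mm + screw value of the vise (the crank travels with the screw). Its -y end is free; the crank arm is 30 mm off on its +y side. Its centre circles 45 mm about the screw axis, 40 to 130 mm above the table, with nothing below it
- crank_axis (a point): Point on the screw axis level with the middle of the handle, at x = 0, z = 85 mm of the vise's frame; the handle circles about it. The end bracket that carries the screw spans y = -118 to -94 mm of the vise and reaches up to z = 104 mm
- house: Ornament blank sawn from light pine, about 50 g: a house 50 mm wide (its x), 32 mm thick (its y), with vertical side walls 48 mm high and a gable roof whose ridge stands 73 mm high; a dark door and windows burnt into both flat gable faces (+y and -y). Stands upright on the table; origin at the centre of its underside, z up. Taken best by the side walls, across x
- tree: Fir-tree shaped pine blank, 64 mm wide (x), 32 mm thick (y), 86 mm high, standing; origin at the centre of its underside. To be left alone; house and tree may stand in either order
- star: Five-pointed pine star lying flat, 80 mm across, 18 mm thick; origin at the centre of its underside. To be left alone
- glue: Small white glue bottle with a pointed nozzle, 30 mm across, 90 mm high, standing; origin at the centre of its underside. To be left alone
- screw (a joint): Travel of the screw in m, with the crank and the jaw on it, 0.955 mm per rad of crank; grows as the vise closes; 5.7 to 11.9 mm at the start. The opening between the jaw faces is 54 mm minus this value until the jaw meets the house standing against the fixed jaw, at 22 mm; from then on the jaw stays and the screw goes on, against springs in the jaw's thrust cap (20 N/mm)
Things that resemble listed ones, but are neither listed nor needed, are in the scene too. What is shaped like the house but yellow is not meant.

How it is judged:
By the outcome, as a careful person would: the job done as asked, in the order asked, and still so for the second after the job is handed in, with the robot touching nothing.
It also fails if it takes over 70 s, if anything falls off the work surface, if the arm or the gripper's body presses on something with over 40 N, if the wrist force passes 120 N, or if a joint passes its speed limit or range.

### The arm

A 6-joint arm with a two-finger parallel gripper is mounted at the origin on the work surface. World frame = base frame: x ahead of the robot, y to its left, z up, the work surface at z = 0. Lengths are in m, angles in rad, forces in N, time in s.
With the tool pointing down it reaches from about 0.275 to 0.75 m from the base axis. Payload 10.2 kg.
Tool frame: the origin (TCP) lies midway between the tips of the shut fingers; the grasp point (between the pads) lies 19 mm behind it (env.hold_point_z is the distance from the TCP to the grasp point, in m); x points along the fingers, z is the direction in which the jaws open and shut, and the axes are right-handed (so a half turn about x gives the same grasp; the last joint's range is limited). The gripper opens to 85 mm and grips with 20 to 120 N. Pads are 22 mm wide; open, the fingers measure 114 mm over their backs; the gripper's body (76 mm by 85 mm) begins 54 mm behind the grasp point. The pads swing forward as they close: fully open they stand 13 mm farther back than shut.
Start: joints at [0.929, 0.313, 1.498, -0, 1.331, -0.223], TCP at [0.214, 0.48, 0.231] pointing down, gripper open.
Joint ranges: [-2.94, 2.94], [-0.97, 2.17], [0.19, 2.56], [-1.23, 4.37], [0.02, 3.11], [-2.88, 2.88]. Speed limits (rad/s): [2.39, 2.39, 3.01, 3.14, 3.14, 3.14].

### API

Orientations are given as a unit quaternion [x, y, z, w].
In Python, from bench import env, kinematics, monitor, eyes, job gives the robot as it stands. The module is installed in compiled form; this text tells all that it offers. Calls block until the motion is done:
- env.reach(position, orientation): joint-space move of the TCP to a pose.
- env.movel(position, velocity=0.15, frame=None, guard=None): straight line of the TCP; frame=None keeps the orientation; velocity is the mean speed in m/s. With guard (N) it stops when the force on the tool has changed by that much, and returns True; else False.
- env.set_joints(angles): joint-space move.
- env.release() and env.close_gripper(effort=None): open the fingers fully, or close them until they stop; effort is the grip in N (None keeps the last).
- env.hold(seconds).
- kinematics.ik(position, orientation): joint angles nearest the present ones, or None.
- monitor.sense(): the state.
- eyes.grab_frame(name): name is "side" or "top"; returns a dict with "frame" (384x512x3 uint8, red, green, blue), "mtx" (3x3 intrinsics, pixels), "view" (4x4, takes a point from world to camera coordinates). Camera axes: x right, y down, z forward; pixel columns grow to the right and rows downward; lengths in m; the calibration is good to about 2 mm. A picture is of the moment at which its call begins. There is no depth.
A pose or a line that the arm cannot do raises env.MotionError and nothing moves.
- job.hand_in(): hands the job in, once; it reports no verdict.
The state is a dict: "clock": time; "joints": joint angles; "qvel": joint speeds; "joint_efforts": joint torques, N m; "position": TCP position; "ee_rot": TCP orientation; "contact_force": force on the tool from outside, world axes, zero at the start; "ft_torque": the same for the moment, N m; "finger_gap": opening from 0.0 (shut) to 1.0 (fully open).
Only numpy, scipy, OpenCV 4.12 (cv2) and the standard library are available. Lean on these libraries where they do the work, as an engineer would, in place of code of your own. Each camera call takes 0.05 s, during which the arm holds its last target. There are 200 camera calls.

## Working session

There is one attempt and no reset: what is moved stays moved. The work goes in short steps, each a Python script; the robot and the scene stay as the last script left them, time stands still between calls to the robot, and variables do not carry over. Pictures are saved under pics/ and viewed, about 8 in all and at most 12, crops included, and the job is handed in when it is done.

```bash
mkdir -p pics
python3 - <<'E'
from bench import env, kinematics, monitor, eyes, job
import cv2,numpy as np
for n in("top","side"):
    d=eyes.grab_frame(n); np.savez(f"{n}0.npz",**d)
    cv2.imwrite(f"pics/{n}0.png",cv2.cvtColor(d["frame"],cv2.COLOR_RGB2BGR))
    print(n,d["mtx"].round(1).tolist(),np.linalg.inv(d["view"]).round(3).tolist())
s=monitor.sense();print(s["clock"],s["position"],s["ee_rot"],s["finger_gap"],env.hold_point_z)
E
```

```text
top [[353.7, 0.0, 253.0], [0.0, 353.7, 196.7], [0.0, 0.0, 1.0]] [[-0.011, -0.998, 0.055, 0.466], [-1.0, 0.011, 0.001, 0.031], [-0.001, -0.055, -0.998, 1.096], [0.0, 0.0, 0.0, 1.0]]
side [[468.3, 0.0, 254.9], [0.0, 468.3, 188.2], [0.0, 0.0, 1.0]] [[-0.865, -0.389, 0.318, 0.124], [-0.502, 0.655, -0.564, 0.784], [0.011, -0.648, -0.762, 1.111], [0.0, 0.0, 0.0, 1.0]]
0.1 [0.21338428 0.47943508 0.23080148] [-0.38527587  0.59339312  0.38498934  0.59264687] 0.9982633407612875 0.0187
```

View pics/top0.png

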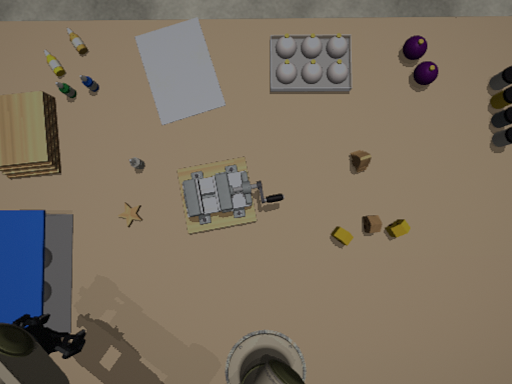

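View pics/side0.png

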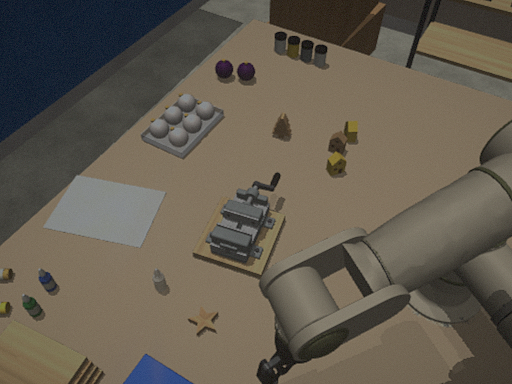

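Candidates in the top view: the wooden house at (372,223), yellow houses at (342,236) and (398,229), and the tree at (360,159). In the side view they are at (338,142), (336,164), (351,130) and (283,125). I pick the brown one at (372,223) and check it in a crop, together with the vise.

Run:
```python
import cv2,numpy as np
t=cv2.imread("pics/top0.png");s=cv2.imread("pics/side0.png")
def c(i,x,y,w,h,W,H):return cv2.resize(i[y:y+h,x:x+w],(W,H),interpolation=cv2.INTER_CUBIC)
# vise: top x170..290 y150..240 ; side x190..290 y165..275
a=np.vstack([np.hstack([c(t,330,195,90,60,450,300),c(s,310,110,70,60,350,300)]),
 np.hstack([c(t,170,150,120,90,400,300),c(s,190,168,133,100,400,300)])])
a=np.clip(a.astype(float)*1.5,0,255).astype(np.uint8)
cv2.imwrite("pics/crop0.png",a)
```

```text
(no output)
```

View pics/crop0.png

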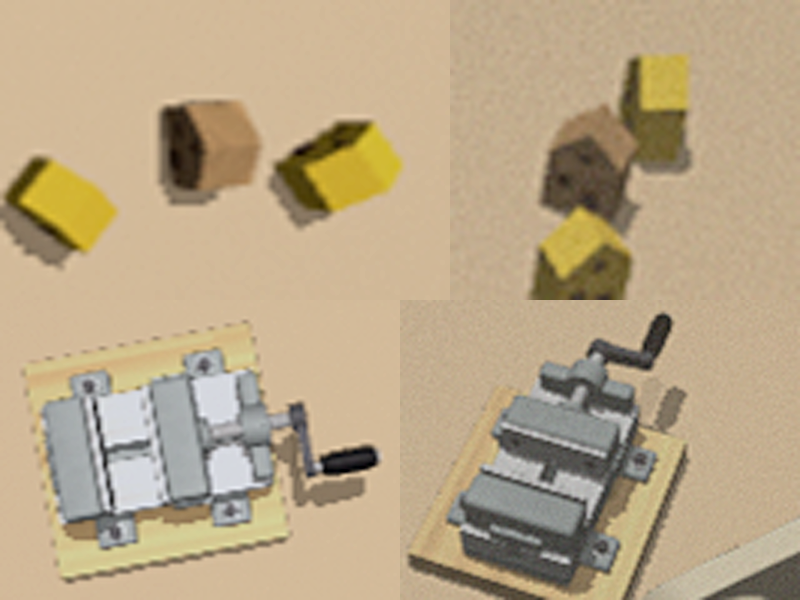

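The crop confirms that (372,223) is the plain pine house with burnt windows, and that both neighbours are yellow. It also shows the vise board, jaws and crank. Next I fit both poses with model overlays.

```bash
cat > vis.py <<'E'
import cv2,numpy as np
from scipy.optimize import least_squares,minimize
def load(tag): return {n:dict(np.load(f"{n}{tag}.npz")) for n in("top","side")}
def proj(d,P):
    P=np.atleast_2d(P);c=P@d["view"][:3,:3].T+d["view"][:3,3];u=c@d["mtx"].T;return u[:,:2]/u[:,2:]
def tf(p,P):  # p=x,y,yaw,z
    c,s=np.cos(p[2]),np.sin(p[2]);P=np.atleast_2d(P)
    return P@np.array([[c,-s,0],[s,c,0],[0,0,1]]).T+[p[0],p[1],p[3] if len(p)>3 else 0]
HP=np.array([[x,y,z] for y in(-.016,.016) for x,z in((-.025,0),(.025,0),(.025,.048),(0,.073),(-.025,.048))])
HF=[[0,1,2,3,4],[9,8,7,6,5],[1,6,7,2],[2,7,8,3],[3,8,9,4],[4,9,5,0]]
def house_cost(p,d,box,K=4):
    x0,y0,w,h=box;W=tf(p,HP);uv=proj(d,W);lab=np.zeros((h*K,w*K),np.uint8)
    cam=np.linalg.inv(d["view"])[:3,3];ctr=W.mean(0)
    for i,f in enumerate(HF):
        n=np.cross(W[f[1]]-W[f[0]],W[f[2]]-W[f[0]])
        if n@(W[f[0]]-ctr)<0:n=-n
        if n@(cam-W[f[0]])>0: cv2.fillPoly(lab,[np.int32(np.round(((uv[f]-[x0,y0]+.5)*K-.5)*16))],i+1,shift=4)
    im=d["frame"][y0:y0+h,x0:x0+w].astype(float)
    im=np.repeat(np.repeat(im,K,0),K,1);c=0
    for i in range(7):
        m=lab==i
        if m.sum()>K*K: v=im[m];c+=((v-np.median(v,0))**2).clip(0,3000).sum()
    return c/K/K
def fit_house(D,boxes,p0,yaws):
    best=None
    for y in yaws:
        f=lambda q:sum(house_cost(q,D[n],b) for n,b in boxes.items())
        q0=np.array([p0[0],p0[1],y]);S=np.vstack([q0,q0+[.01,0,0],q0+[0,.01,0],q0+[0,0,.2]])
        r=minimize(f,q0,method="Nelder-Mead",options=dict(initial_simplex=S,xatol=2e-4,fatol=10))
        if best is None or r.fun<best.fun:best=r
        print("yaw0",round(y,2),r.x.round(4),int(r.fun))
    return best.x
def unproj(d,uv,z):
    T=np.linalg.inv(d["view"]);r=T[:3,:3]@np.linalg.inv(d["mtx"])@[*uv,1];return T[:3,3]+r*(z-T[2,3])/r[2]
def lines(im,uv,segs,col,K,o):
    for a,b in segs: cv2.line(im,*[tuple(int(v) for v in ((uv[i]-o+.5)*K)) for i in(a,b)],col,1,cv2.LINE_AA)
E
cat > fit0.py <<'E'
from vis import *
D=load("0")
g=unproj(D["top"],(370,224),.04);print("guess",g)
h=fit_house(D,{"top":(355,205,34,36),"side":(322,124,27,34)},g[:2],np.arange(-1.5,1.6,.5))
# vise: unknown x,y,yaw,v,board offset
T=[((176.6,171),'b',(.1,.106)),((245.6,156.6),'b',(.1,-.106)),((256.1,222),'b',(-.1,-.106)),((189.2,234),'b',(-.1,.106)),
 ((267.5,199.5),'h',.024),((283.4,197.1),'h',-.024),((215,174),'j',.052),((219.5,211.5),'j',-.052)]
S=[((285.4,217),'b',(-.1,-.106)),((223.3,197.3),'b',(.1,-.106)),((193.3,253),'b',(.1,.106)),
 ((273.1,186.3),'h',.024),((277.4,174.7),'h',-.024),((223.2,210.7),'j',.052),((260.5,220.7),'j',-.052)]
def pt(k,a,q):
    s=q[3]*.000955
    if k=='b':return [a[0],a[1]+q[4],.024]
    if k=='h':return [.045*np.sin(q[3]),-.1895+s+a,.085+.045*np.cos(q[3])]
    return [a,-.027+s,.102]
def res(q):return np.concatenate([(proj(D[n],tf(q[:3],pt(k,a,q)))-uv).ravel() for n,L in(("top",T),("side",S)) for uv,k,a in L])
c=unproj(D["top"],(217,193),.024)
for v in(6.2,8,9.5,11,12):
    r=least_squares(res,[c[0],c[1],.1,v,-.03],loss="soft_l1",x_scale=[.01,.01,.1,1,.01]);print(v,r.x.round(4),round(r.cost,1))
    if v==6.2 or r.cost<best.cost:best=r
print(res(best.x).reshape(-1,2).round(1).tolist());q=best.x
np.save("p0.npy",[*q,*h])
out=[]
for n,bv,bh in(("top",(170,150,120,90),(340,195,60,45)),("side",(190,165,120,90),(310,120,60,45))):
    for b,K in((bv,3),(bh,6)):
        x,y,w,hh=b;im=cv2.resize(cv2.cvtColor(D[n]["frame"],cv2.COLOR_RGB2BGR)[y:y+hh,x:x+w],None,fx=K,fy=K,interpolation=cv2.INTER_CUBIC);im=np.clip(im*1.5,0,255).astype(np.uint8)
        o=np.array([x,y]);lines(im,proj(D[n],tf(h,HP)),[(f[i-1],f[i]) for f in HF for i in range(len(f))],(255,0,255),K,o)
        s=q[3]*.000955
        for z,y1,y2 in((.102,-.075+s,-.027+s),(.064,-.027+s,.027),(.102,.027,.033)):
            lines(im,proj(D[n],tf(q[:3],[[-.052,y1,z],[.052,y1,z],[.052,y2,z],[-.052,y2,z]])),[(0,1),(1,2),(2,3),(3,0)],(0,0,255),K,o)
        lines(im,proj(D[n],tf(q[:3],[pt('h',a,q) for a in(-.024,.024)])),[(0,1)],(0,255,0),K,o)
        out.append(im)
cv2.imwrite("pics/ov0.png",np.vstack([np.hstack(out[:2]),np.hstack(out[2:])]))
E
python3 fit0.py
```

```text
guess [ 0.43997762 -0.3149139   0.04      ]
yaw0 -1.5 [ 0.4366 -0.3104 -1.9089] 2933267
yaw0 -1.0 [ 0.4395 -0.3222  0.0962] 1853355
yaw0 -0.5 [ 0.4391 -0.3224  0.0697] 1864682
yaw0 0.0 [ 0.4392 -0.3226  0.133 ] 1875602
yaw0 0.5 [ 0.4391 -0.3228  0.0929] 1860867
yaw0 1.0 [ 0.436  -0.316   1.1211] 2935234
yaw0 1.5 [ 0.4348 -0.308   1.0143] 2877485
6.2 [ 0.5267  0.1581  0.1818  4.7258 -0.0155] 9.9
8 [ 5.28900e-01  1.46300e-01  1.81800e-01  1.72922e+01 -3.50000e-03] 9.9
9.5 [ 5.2780e-01  1.5220e-01  1.8180e-01  1.1009e+01 -9.5000e-03] 9.9
11 [ 5.2780e-01  1.5220e-01  1.8180e-01  1.1009e+01 -9.5000e-03] 9.9
12 [ 5.2780e-01  1.5220e-01  1.8180e-01  1.1009e+01 -9.5000e-03] 9.9
[[-0.2, -0.6], [-1.0, 0.6], [1.1, -0.4], [-0.9, 1.1], [-0.2, 0.9], [0.4, 0.1], [-2.2, 1.8], [0.1, 0.5], [0.3, -2.3], [-1.2, -1.0], [-0.9, -0.2], [-0.2, -0.0], [0.6, -0.0], [0.2, -1.5], [-1.1, -0.8]]
```

View pics/ov0.png

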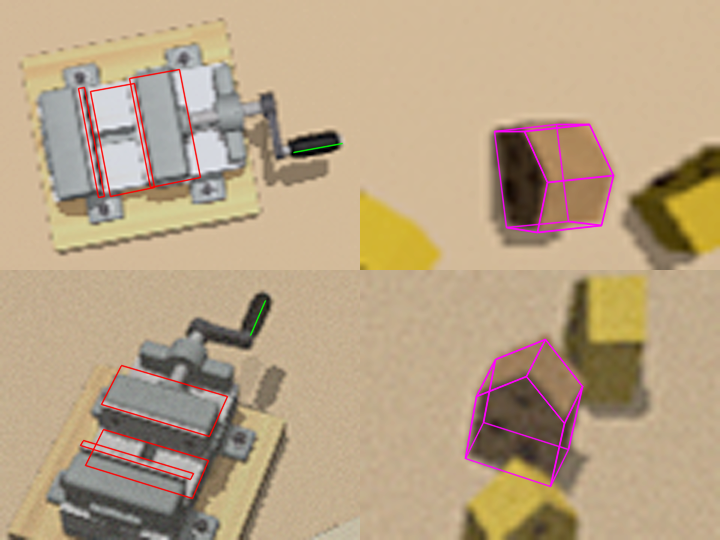

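The house overlay matches in both views: x 0.439, y -0.322, yaw 0.09. The crank fit gives v ≈ 11.0, so screw ≈ 10.5 mm. The jaw edges are 2 px off, so I check them once at higher zoom.

Run:
```python
from vis import *
D=load("0");q=np.load("p0.npy");s=q[3]*.000955;out=[]
for n,(x,y) in(("top",(180,162)),("side",(207,196))):
    K=6;w,h=66,64
    im=cv2.resize(cv2.cvtColor(D[n]["frame"],cv2.COLOR_RGB2BGR)[y:y+h,x:x+w],None,fx=K,fy=K,interpolation=cv2.INTER_CUBIC);im=np.clip(im*1.5,0,255).astype(np.uint8)
    P=[[a,b,c] for a in(-.05,.05) for b,c in((.027,.098),(.033,.102),(-.027+s,.102),(-.027+s,.064))]
    for p,col in zip(proj(D[n],tf(q[:3],P)),[(0,0,255),(0,255,255),(0,255,0),(255,0,255)]*2):
        cv2.circle(im,tuple(int(v) for v in (p-[x,y]+.5)*K),2,col,-1)
    for g in range(0,66,10):
        cv2.putText(im,str(x+g),(g*K,8),0,.3,(0,0,0));cv2.putText(im,str(y+g),(0,g*K+3),0,.3,(0,0,0))
    out.append(im)
cv2.imwrite("pics/z0.png",np.hstack(out))
```

```text
(no output)
```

View pics/z0.png

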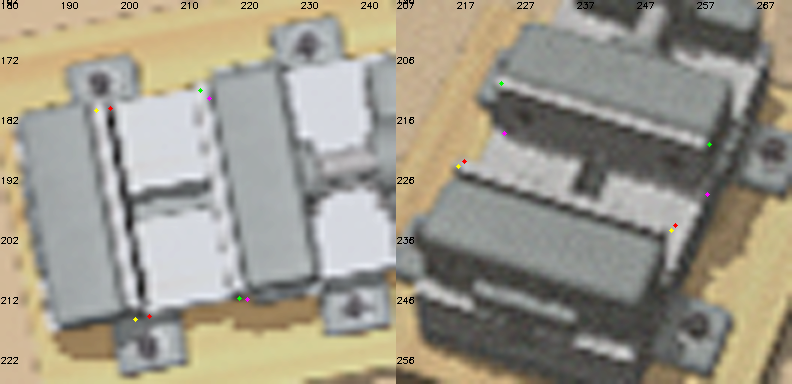

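Run:
```python
from vis import *
D=load("0")
for n,(x,y,w,h),z in(("top",(172,150,90,90),.1),("side",(190,190,100,85),.1)):
    im=cv2.cvtColor(D[n]["frame"],cv2.COLOR_RGB2GRAY)[y:y+h,x:x+w];im=cv2.resize(im,None,fx=3,fy=3,interpolation=cv2.INTER_CUBIC)
    L=cv2.createLineSegmentDetector().detect(im)[0][:,0]
    for l in sorted(L,key=lambda l:-np.hypot(l[2]-l[0],l[3]-l[1])):
        a=l.reshape(2,2)/3+[x,y]-1/3;ln=np.linalg.norm(a[1]-a[0])
        if ln<18:continue
        u=unproj(D[n],a[0],z)-unproj(D[n],a[1],z);ang=np.arctan2(u[1],u[0])%np.pi
        print(n,round(ln,1),a.round(1).tolist(),"ang",round(ang if ang<.8 else ang-np.pi/2,3))
```

```text
top 33.5 [[199.0, 212.4], [193.2, 179.5]] ang 0.174
top 22.9 [[200.7, 201.1], [196.6, 178.6]] ang 0.177
top 21.1 [[229.0, 193.5], [225.1, 172.8]] ang 0.178
side 70.2 [[192.6, 252.0], [259.4, 273.9]] ang 0.174
side 63.1 [[260.5, 274.1], [284.2, 215.7]] ang 0.176
side 55.3 [[245.0, 274.1], [192.5, 256.7]] ang 0.174
side 36.1 [[211.4, 235.0], [245.8, 246.0]] ang 0.172
side 36.0 [[222.7, 209.7], [257.1, 220.1]] ang 0.174
side 35.3 [[250.7, 236.1], [217.0, 225.6]] ang 0.175
side 29.1 [[257.4, 218.3], [229.4, 210.0]] ang 0.179
side 20.3 [[285.3, 220.6], [277.8, 239.5]] ang 0.178
side 18.5 [[241.1, 263.2], [223.5, 257.7]] ang 0.187
```

Run:
```python
from vis import *
D=load("0");q=np.load("p0.npy");yaw=.175
def f(n,seg,z):
    m=[np.array([unproj(D[n],p,z)[:2]]) [0] for p in seg]
    c,s=np.cos(yaw),np.sin(yaw);return [((p@[-s,c]).round(4),(p@[c,s]).round(4)) for p in m]
o=q[:2];c,s=np.cos(yaw),np.sin(yaw);print("origin now along y,x:",o@[-s,c],o@[c,s],"screw",q[3]*.955)
for nm,n,seg,z in [("fix block y33",'top',[(199,212.4),(193.2,179.5)],.102),("fix block y33",'side',[(250.7,236.1),(217,225.6)],.102),
 ("fix plate y27",'top',[(200.7,201.1),(196.6,178.6)],.098),
 ("mov plate front z98",'side',[(222.7,209.7),(257.1,220.1)],.098),("mov block z102",'side',[(257.4,218.3),(229.4,210)],.102),
 ("mov block back z102",'top',[(229,193.5),(225.1,172.8)],.102),
 ("jaw ends x +-52 fixed side",'side',[(247.2+4,236.4),(216.5,225.2)],.102),
 ("jaw ends x mov top hand",'top',[(180+245/6-.5,162+291/6-.5),(180+213/6-.5,162+73/6-.5)],.102),
 ("fix ends hand",'top',[(180+120/6-.5,162+314/6-.5),(180+90/6-.5,162+103/6-.5)],.102),
 ("mov back ends hand",'top',[(180+318/6-.5,162+278/6-.5),(180+282/6-.5,162+60/6-.5)],.102),
 ("board z24 +y",'side',[(192.6,252),(259.4,273.9)],.024),("board -x",'side',[(260.5,274.1),(284.2,215.7)],.024)]:
    print(nm,n,f(n,seg,z))
```

```text
origin now along y,x: 0.05794808622669684 0.5461977904963605 screw 10.51359958992056
fix block y33 top [(np.float64(0.0982), np.float64(0.5039)), (np.float64(0.0979), np.float64(0.5983))]
fix block y33 side [(np.float64(0.0984), np.float64(0.4977)), (np.float64(0.0983), np.float64(0.593))]
fix plate y27 top [(np.float64(0.0884), np.float64(0.5346)), (np.float64(0.0886), np.float64(0.5995))]
mov plate front z98 side [(np.float64(0.0411), np.float64(0.6007)), (np.float64(0.0412), np.float64(0.5007))]
mov block z102 side [(np.float64(0.0381), np.float64(0.5011)), (np.float64(0.0385), np.float64(0.5819))]
mov block back z102 top [(np.float64(0.0058), np.float64(0.5406)), (np.float64(0.006), np.float64(0.6003))]
jaw ends x +-52 fixed side side [(np.float64(0.0989), np.float64(0.4962)), (np.float64(0.0976), np.float64(0.5947))]
jaw ends x mov top hand top [(np.float64(0.0381), np.float64(0.4995)), (np.float64(0.0345), np.float64(0.6032))]
fix ends hand top [(np.float64(0.0975), np.float64(0.4997)), (np.float64(0.0939), np.float64(0.5999))]
mov back ends hand top [(np.float64(0.0034), np.float64(0.4991)), (np.float64(0.0014), np.float64(0.6032))]
board z24 +y side [(np.float64(0.1527), np.float64(0.6462)), (np.float64(0.1528), np.float64(0.4526))]
board -x side [(np.float64(0.1523), np.float64(0.4497)), (np.float64(-0.0532), np.float64(0.4501))]
```

Every line gives a vise yaw of 0.175, and the fits put the opening's middle at about (0.530, 0.161). I check that the pick, place and crank poses are reachable, then pick up the house.

```bash
cat > arm.py <<'E'
from bench import env, kinematics, monitor, eyes, job
import numpy as np
from scipy.spatial.transform import Rotation as R
YAW=.175;X0,Y0=.550,.0615           # vise origin, in axes turned by YAW
ex=np.array([np.cos(YAW),np.sin(YAW),0]);ey=np.array([-np.sin(YAW),np.cos(YAW),0]);ez=np.array([0,0,1.])
def V(x,y,z): return (X0+x)*ex+(Y0+y)*ey+z*ez
def ori(point,open_):  # tool x along point, z along open_
    x=np.array(point)/np.linalg.norm(point);z=np.array(open_)/np.linalg.norm(open_)
    return R.from_matrix(np.column_stack([x,np.cross(z,x),z])).as_quat()
def down(yaw,flip=False): 
    f=-1 if flip else 1;return ori([0,0,-1],[f*np.cos(yaw),f*np.sin(yaw),0])
def crankq(t,flip=False): return ori(np.sin(t)*ey-np.cos(t)*ez,ex*(-1 if flip else 1))
def handle(v,dy=0): 
    return V(.045*np.sin(v),-.1895+v*.000955+dy,.085+.045*np.cos(v))
def st(): 
    s=monitor.sense();print("t",round(s["clock"],2),"p",s["position"].round(4),"F",np.round(s["contact_force"],1),"gap",round(s["finger_gap"],3),"q",np.round(s["joints"],2));return s
def snap(tag,names=("top","side")):
    for n in names:
        d=eyes.grab_frame(n);np.savez(f"{n}{tag}.npz",**d)
E
python3 - <<'E'
from arm import *
H=[.4393,-.3223];hy=.09
for f in(0,1):
    print("flip",f,[None if (k:=kinematics.ik(p,o)) is None else np.round(k,2).tolist() for p,o in(([*H,.014],down(hy,f)),([*V(0,.00525,.08)],down(YAW,f)))])
for t in(.4,.6,.8):
  for f in(0,1):
    q=crankq(t,f);tip=.0187*(np.sin(t)*ey-np.cos(t)*ez);r=[kinematics.ik(handle(v,-.006)+tip,q) for v in(11,12.5,14,15.7)]
    print(t,f,[None if k is None else np.round(k,2).tolist() for k in r])
f=0
env.reach([*H,.19],down(hy,f));st()
env.movel([*H,.014],velocity=.15,guard=10);env.close_gripper(effort=30);st()
env.movel([*H,.21],velocity=.2);st()
env.reach(V(0,.00525,.21),down(YAW,f));st();snap("1")
E
```

```text
flip 0 [[-0.85, 0.62, 1.66, -0.0, 0.86, -0.94], [0.08, 0.54, 1.59, -0.0, 1.01, -0.09]]
flip 1 [[-0.85, 0.62, 1.66, -0.0, 0.86, 2.2], None]
0.4 0 [[-0.44, 0.58, 1.63, 0.35, 1.2, -0.79], [-0.4, 0.58, 1.47, 0.34, 1.33, -0.7], [-0.35, 0.72, 1.35, 0.36, 1.3, -0.66], [-0.39, 0.72, 1.52, 0.37, 1.16, -0.76]]
0.4 1 [[-0.44, 0.58, 1.63, 0.35, 1.2, 2.35], [-0.4, 0.58, 1.47, 0.34, 1.33, 2.44], [-0.35, 0.72, 1.35, 0.36, 1.3, 2.48], [-0.39, 0.72, 1.52, 0.37, 1.16, 2.39]]
0.6 0 [[-0.5, 0.64, 1.58, 0.47, 1.35, -0.88], [-0.46, 0.64, 1.43, 0.48, 1.46, -0.78], [-0.41, 0.78, 1.3, 0.49, 1.44, -0.75], [-0.45, 0.78, 1.47, 0.49, 1.31, -0.85]]
0.6 1 [[-0.5, 0.64, 1.58, 0.47, 1.35, 2.26], [-0.46, 0.64, 1.43, 0.48, 1.46, 2.36], [-0.41, 0.78, 1.3, 0.49, 1.44, 2.4], [-0.45, 0.78, 1.47, 0.49, 1.31, 2.29]]
0.8 0 [[-0.55, 0.72, 1.54, 0.57, 1.5, -0.95], [-0.5, 0.72, 1.39, 0.59, 1.6, -0.84], [-0.46, 0.85, 1.26, 0.62, 1.58, -0.8], [-0.5, 0.85, 1.41, 0.6, 1.47, -0.92]]
0.8 1 [[-0.55, 0.72, 1.54, 0.57, 1.5, 2.19], [-0.5, 0.72, 1.39, 0.59, 1.6, 2.3], [-0.46, 0.85, 1.26, 0.62, 1.58, 2.34], [-0.5, 0.85, 1.41, 0.6, 1.47, 2.22]]
t 3.03 p [ 0.4396 -0.3218  0.1901] F [-0.4 -0.7  0.1] gap 0.999 q [-0.85  0.39  1.5   0.    1.25 -0.94]
t 4.78 p [ 0.4395 -0.3225  0.0145] F [ 0.1 -0.2  3.8] gap 0.576 q [-0.85  0.62  1.66  0.    0.86 -0.94]
t 5.92 p [ 0.4389 -0.3219  0.2088] F [-0.7  0.7 -1.4] gap 0.584 q [-0.85  0.37  1.47  0.    1.3  -0.94]
t 7.71 p [0.5302 0.1606 0.2099] F [ 0.3  0.3 -1. ] gap 0.577 q [ 0.08  0.39  1.44 -0.    1.31 -0.09]
```

The grasp holds: gap 0.58 is about 50 mm. I lower it to just above the jaws and look.

Run:
```python
from arm import *
from vis import *
env.movel(V(0,.00525,.122),velocity=.2);s=st();snap("2");D=load("2");out=[]
p=[*V(0,.00525,0)[:2],YAW,.108]
for n,(x,y) in(("top",(180,155)),("side",(200,170))):
    K=6;w,h=66,80
    im=cv2.resize(cv2.cvtColor(D[n]["frame"],cv2.COLOR_RGB2BGR)[y:y+h,x:x+w],None,fx=K,fy=K,interpolation=cv2.INTER_CUBIC);im=np.clip(im*1.5,0,255).astype(np.uint8)
    lines(im,proj(D[n],tf(p,HP)),[(f[i-1],f[i]) for f in HF for i in range(len(f))],(255,0,255),K,np.array([x,y]))
    out.append(im)
cv2.imwrite("pics/z2.png",np.hstack(out))
```

```text
t 8.4 p [0.5306 0.1614 0.123 ] F [ 1.3  0.9 -0.3] gap 0.58 q [ 0.08  0.48  1.55  0.    1.11 -0.09]
```

View pics/z2.png

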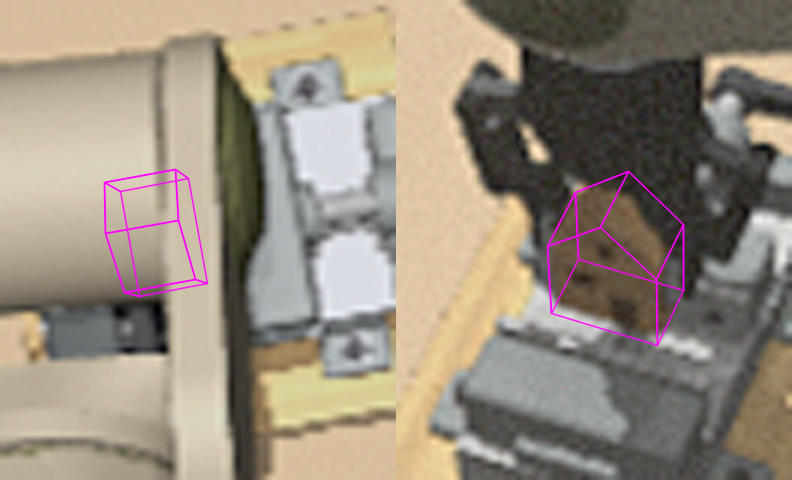

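In the side view the house's lower edge runs from (552,312) to (657,345), on the overlay and just clear of the fixed jaw. I lower it with a guard.

Run:
```python
from arm import *
print(env.movel(V(0,.00525,.082),velocity=.08,guard=6));s=st()
if s["position"][2]<.09:
    print(env.movel(V(0,.00525,.076),velocity=.03,guard=4));st()
```

```text
False
t 9.15 p [0.5302 0.1615 0.0823] F [-0.6 -1.3 -0.4] gap 0.586 q [ 0.08  0.53  1.59 -0.    1.02 -0.09]
True
t 9.38 p [0.5308 0.1616 0.0782] F [-1.3 -0.2  3.3] gap 0.577 q [ 0.08  0.54  1.59  0.    1.01 -0.09]
```

It reached the bed at the expected height. I slide it gently towards the fixed jaw, which also checks the y calibration, then let go.

Run:
```python
from arm import *
s=st();p=s["position"]+[0,0,.0005]
print(env.movel(p+.010*ey,velocity=.03,guard=5));s=st();print("house centre in vise y:",s["position"]@ey-Y0, "x",s["position"]@ex-X0)
env.movel(s["position"]-.001*ey,velocity=.03);st()
env.release();st()
env.movel(monitor.sense()["position"]+[0,0,.13],velocity=.2)
# pre-grasp for the crank, behind the handle along the tool axis
t=.6;d=np.sin(t)*ey-np.cos(t)*ez;env.reach(handle(11.009,-.006)+.0187*d-.09*d,crankq(t));st();snap("3")
from vis import *
D=load("3");out=[]
for n,(x,y) in(("top",(170,150)),("side",(195,150))):
    K=4;w,h=100,110
    im=cv2.resize(cv2.cvtColor(D[n]["frame"],cv2.COLOR_RGB2BGR)[y:y+h,x:x+w],None,fx=K,fy=K,interpolation=cv2.INTER_CUBIC);im=np.clip(im*1.5,0,255).astype(np.uint8)
    lines(im,proj(D[n],[handle(11.009,-.024),handle(11.009,.024)]),[(0,1)],(0,255,0),K,np.array([x,y]))
    out.append(im)
cv2.imwrite("pics/z3.png",np.hstack(out))
```

```text
t 9.38 p [0.5308 0.1616 0.0782] F [-1.3 -0.2  3.3] gap 0.577 q [ 0.08  0.54  1.59  0.    1.01 -0.09]
True
t 9.68 p [0.5295 0.1676 0.0783] F [ 0.3 -2.2  2.5] gap 0.584 q [ 0.1   0.54  1.59 -0.    1.01 -0.08]
house centre in vise y: 0.011378016527460136 x 0.0005984715605614754
t 9.93 p [0.5296 0.1669 0.0783] F [-0.1  0.8  1.6] gap 0.584 q [ 0.09  0.54  1.59 -0.    1.01 -0.08]
t 10.38 p [0.5296 0.1666 0.0782] F [-0.7 -0.6 -0.3] gap 1.003 q [ 0.09  0.54  1.59 -0.    1.01 -0.08]
t 12.2 p [ 0.5259 -0.0722  0.1444] F [-0.6  0.1 -0.2] gap 1.005 q [-0.57  0.58  1.45  0.43  1.54 -0.85]
```

View pics/z3.png

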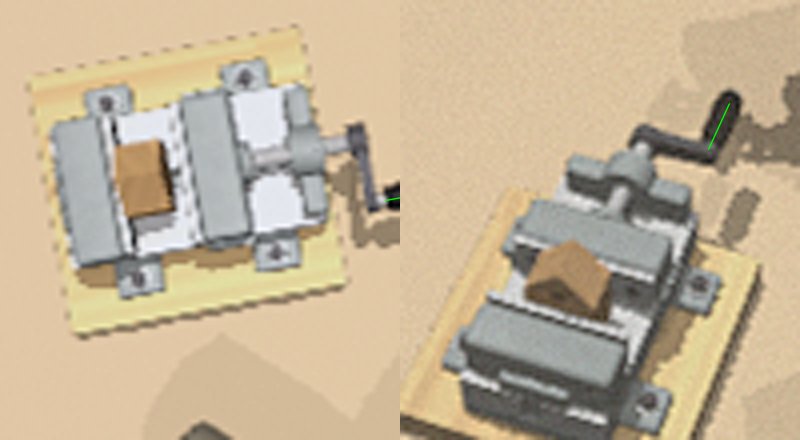

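The house stands upright, roof up and midway, close to the fixed jaw: its centre is at vise y ≈ 11 mm, as expected, so the y calibration is right. I refine the handle angle with the vise pose fixed, then grasp the handle and turn a first bit.

```bash
cat > crank.py <<'E'
from arm import *
T=.6;d=np.sin(T)*ey-np.cos(T)*ez;Q=crankq(T);DY=-.006
def turn(v0,v1,c,vel=.12,step=np.radians(20),g=.06e-3,verbose=True):
    n=max(1,int(np.ceil((v1-v0)/step)));log=[]
    for v in np.linspace(v0,v1,n+1)[1:]:
        rh=np.sin(v)*ex+np.cos(v)*ez;th=np.cos(v)*ex-np.sin(v)*ez
        env.movel(handle(v,DY)+c+.0187*d,velocity=vel)
        s=monitor.sense();F=np.array(s["contact_force"]);e=s["position"]-.0187*d-V(0,0,.085)-c
        va=np.arctan2(e@ex,e@ez);va+=2*np.pi*np.round((v-va)/2/np.pi)
        log.append([v,va,F@rh,F@th,F@ey]);c=c+np.clip(g*F@rh,-.0006,.0006)*rh
        if np.linalg.norm(F)>60: print("FORCE",F);break
    if verbose: print(np.round(log,2).tolist());print("c",(c*1e3).round(2),"clock",s["clock"])
    np.save("c.npy",[*c,v]);return c
E
python3 - <<'E'
from crank import *
from vis import *
D=load("0");L=[("top",(267.5,199.5),.024),("top",(283.4,197.1),-.024),("side",(273.1,186.3),.024),("side",(277.4,174.7),-.024)]
r=least_squares(lambda q:np.concatenate([proj(D[n],handle(q[0],a))[0]-uv for n,uv,a in L]),[11.]);print("v",r.x,r.fun.round(1))
v0=float(np.clip(r.x[0],10.7,11.2))
p=handle(v0,DY)+.0187*d
print(env.movel(p-.04*d,velocity=.2),env.movel(p,velocity=.1,guard=8));st()
env.close_gripper(effort=25);s=st();F=s["contact_force"];print("Fx,Fy,Fz vise",F@ex,F@ey,F[2])
np.save("c.npy",[0,0,0,v0])
turn(v0,v0+1.05,np.zeros(3),vel=.08,step=np.radians(15));st();snap("4")
E
```

```text
v [11.06997581] [-1.7  0.1 -1.1 -0.6 -1.5  0.1 -0.6  0.1]
False False
t 13.24 p [ 0.5175 -0.0237  0.0735] F [-1.6 -0.2  0.9] gap 0.999 q [-0.5   0.64  1.58  0.47  1.36 -0.88]
t 13.85 p [ 0.5173 -0.0233  0.0731] F [ 0.5 -1.2  1.9] gap 0.234 q [-0.5   0.64  1.58  0.47  1.35 -0.88]
Fx,Fy,Fz vise 0.3234626718134077 -1.2885187631151367 1.8956441240884516
[[11.28, 11.3, 0.83, 3.69, -2.06], [11.49, 11.51, 1.25, 3.55, -3.38], [11.7, 11.71, 2.0, 3.18, -3.63], [11.91, 11.91, 2.53, 0.58, -4.16], [12.12, 12.12, 2.97, -0.26, -4.92]]
c [-0.37 -0.07  0.41] clock 15.1833
t 15.18 p [ 0.5417 -0.0179  0.1104] F [-0.6 -5.1  2.6] gap 0.237 q [-0.47  0.62  1.49  0.47  1.44 -0.81]
```

Run:
```python
from arm import *
from vis import *
D=load("4");out=[];v=12.12
for n,(x,y) in(("top",(190,150)),("side",(205,140))):
    K=4;w,h=100,100
    im=cv2.resize(cv2.cvtColor(D[n]["frame"],cv2.COLOR_RGB2BGR)[y:y+h,x:x+w],None,fx=K,fy=K,interpolation=cv2.INTER_CUBIC);im=np.clip(im*1.6,0,255).astype(np.uint8)
    lines(im,proj(D[n],[handle(v,-.024),handle(v,.03),V(0,-.1895+.0115+.03,.085)]),[(0,1),(1,2)],(0,255,0),K,np.array([x,y]))
    out.append(im)
cv2.imwrite("pics/z4.png",np.hstack(out))
```

```text
(no output)
```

View pics/z4.png

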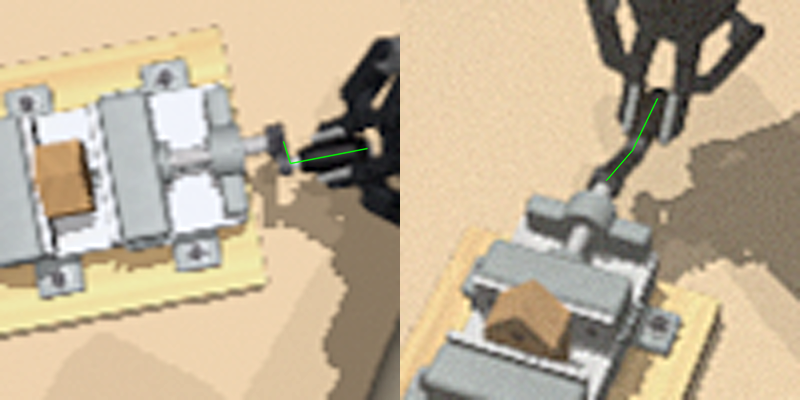

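The crank turns with the gripper clear of the arm: the side view shows the arm from (605,180) to (635,150), with the barrel between the pads on the overlay. Forces are small, so I carry on.

```bash
sed -i 's|\*rh$|*rh+np.clip(.04e-3*F@ey,-.0003,.0003)*ey|' crank.py
python3 - <<'E'
from crank import *
a=np.load("c.npy");turn(a[3],18.4,a[:3]);st()
E
```

```text
[[12.47, 12.48, 1.81, 3.87, -4.87], [12.82, 12.83, 2.32, 6.21, -2.55], [13.17, 13.18, 3.84, 6.4, -1.09], [13.52, 13.53, 4.86, 6.55, -1.38], [13.86, 13.89, 6.55, 7.05, -0.97], [14.21, 14.25, 6.41, 7.3, 0.32], [14.56, 14.59, 3.73, 6.18, -0.24], [14.91, 14.93, 2.25, 6.38, 0.91], [15.26, 15.27, 2.48, 4.13, 1.06], [15.61, 15.61, 2.45, 4.18, 0.09], [15.96, 15.97, 4.32, 5.65, 1.42], [16.31, 16.32, 4.98, 4.56, 0.6], [16.66, 16.67, 6.65, 4.6, 0.16], [17.0, 17.02, 6.5, 4.17, 0.86], [17.35, 17.38, 7.38, 4.74, -0.06], [17.7, 17.74, 5.64, 3.93, 0.98], [18.05, 18.08, 3.07, 4.22, 1.38], [18.4, 18.42, 4.98, 4.44, 0.82]]
c [-0.76 -0.24  0.36] clock 20.3833
t 20.38 p [ 0.5409 -0.0121  0.1105] F [1.7 1.1 6.4] gap 0.238 q [-0.47  0.62  1.5   0.48  1.43 -0.81]
```

Run:
```python
from crank import *
a=np.load("c.npy");c=turn(a[3],22.9,a[:3]);turn(22.9,26.15,c,vel=.08);st()
env.release();st()
p=monitor.sense()["position"];env.movel(p-.10*d,velocity=.15)
env.reach([.30,-.30,.30],down(0));st();snap("5")
from vis import *
D=load("5");out=[];v=26.15
for n,(x,y) in(("top",(190,150)),("side",(195,155))):
    K=4;w,h=100,100
    im=cv2.resize(cv2.cvtColor(D[n]["frame"],cv2.COLOR_RGB2BGR)[y:y+h,x:x+w],None,fx=K,fy=K,interpolation=cv2.INTER_CUBIC);im=np.clip(im*1.6,0,255).astype(np.uint8)
    lines(im,proj(D[n],[handle(v,-.024),handle(v,.03),V(0,-.1895+.025+.03,.085)]),[(0,1),(1,2)],(0,255,0),K,np.array([x,y]))
    out.append(im)
cv2.imwrite("pics/z5.png",np.hstack(out))
```

```text
[[18.75, 18.76, 3.68, 5.04, 0.54], [19.09, 19.11, 4.77, 5.99, 0.86], [19.44, 19.45, 4.56, 5.19, -0.65], [19.78, 19.8, 5.83, 5.93, 1.31], [20.13, 20.16, 7.04, 6.53, 0.46], [20.48, 20.51, 7.95, 6.65, -0.56], [20.82, 20.86, 5.21, 6.36, -1.28], [21.17, 21.19, 4.39, 7.26, -1.76], [21.52, 21.53, 2.67, 6.11, -2.17], [21.86, 21.87, 5.05, 4.89, -1.8], [22.21, 22.22, 4.95, 5.32, -1.9], [22.55, 22.56, 5.61, 5.36, -1.57], [22.9, 22.91, 5.82, 4.97, -0.32]]
c [ 0.72 -0.34 -0.15] clock 23.9583
[[23.22, 23.25, 7.3, 4.1, -0.03], [23.55, 23.59, 6.87, 4.33, 0.04], [23.88, 23.92, 3.9, 4.99, 2.99], [24.2, 24.23, 2.47, 4.46, 2.85], [24.52, 24.53, 4.52, 1.73, 0.76], [24.85, 24.86, 5.78, -0.16, 0.72], [25.17, 25.18, 3.67, 0.12, 1.28], [25.5, 25.51, 3.82, 1.91, 0.4], [25.82, 25.84, 4.54, 4.8, 1.04], [26.15, 26.17, 6.17, 4.65, 0.55]]
c [-0.18 -0.06  1.25] clock 27.2917
t 27.29 p [0.5966 0.0052 0.0938] F [ 7.5  1.9 -0.7] gap 0.238 q [-0.4   0.73  1.33  0.5   1.45 -0.73]
t 27.94 p [0.5959 0.0053 0.0943] F [ 0.1  0.3 -0.5] gap 1.001 q [-0.4   0.73  1.33  0.5   1.45 -0.73]
t 30.27 p [ 0.3005 -0.2998  0.2996] F [-1.  1.  1.] gap 1.003 q [-1.06  0.04  1.65  0.    1.46 -1.06]
```

View pics/z5.png

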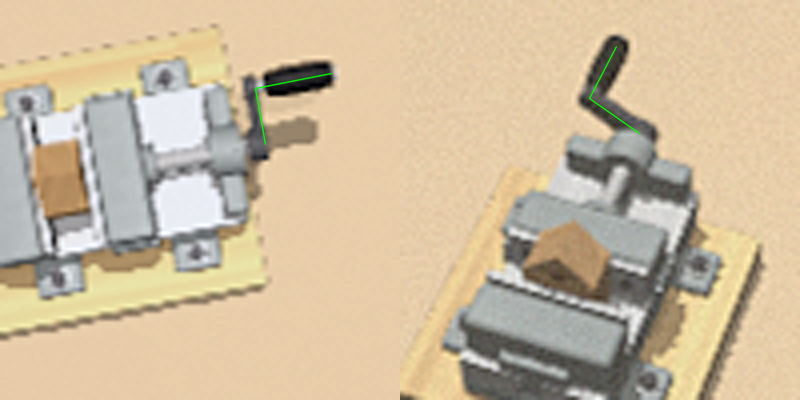

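The crank stands at about 26.15 as planned and the house is upright. One close-up will show whether the jaw is really up against it, and whether the other blanks stayed put.

Run:
```python
from arm import *
from vis import *
D=load("5");D0=load("0");out=[]
h=fit_house(D,{"top":(193,180,24,30),"side":(222,205,30,30)},V(0,.011,0)[:2],[YAW]) if 0 else None
p=[*V(0.0006,.011,0)[:2],YAW,.064]
for n,(x,y) in(("top",(188,170)),("side",(212,200))):
    K=8;w,h=50,50
    im=cv2.resize(cv2.cvtColor(D[n]["frame"],cv2.COLOR_RGB2BGR)[y:y+h,x:x+w],None,fx=K,fy=K,interpolation=cv2.INTER_CUBIC);im=np.clip(im*1.6,0,255).astype(np.uint8)
    lines(im,proj(D[n],tf(p,HP)),[(f[i-1],f[i]) for f in HF for i in range(len(f))],(255,0,255),K,np.array([x,y]))
    lines(im,proj(D[n],[V(-.05,-.005,.098),V(.05,-.005,.098),V(-.05,.027,.098),V(.05,.027,.098)]),[(0,1),(2,3)],(0,200,0),K,np.array([x,y]))
    out.append(im)
    df=cv2.absdiff(D[n]["frame"],D0[n]["frame"]).max(2)
    for nm,P in(("tree",(.60,-.30)),):pass
    if n=="top":
        for nm,(u,v) in dict(tree=(360,159),star=(130,214),glue=(137,162),yel1=(342,236),yel2=(398,229)).items(): print(nm,(df[v-12:v+12,u-12:u+12]>40).sum())
cv2.imwrite("pics/z6.png",np.hstack(out))
L=lambda a:a
```

```text
tree 0
star 0
glue 0
yel1 0
yel2 0
```

View pics/z6.png

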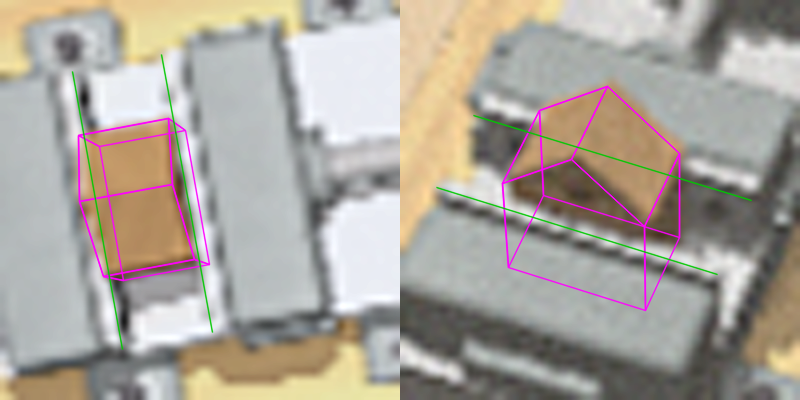

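The other objects show no pixel change. I check the jaw's travel by comparing line fits before and after; 11.4 mm is expected if it stopped on the house.

```bash
python3 - <<'E'
from arm import *
from vis import *
for t in "05":
  D=load(t)
  for n,(x,y,w,h) in(("top",(172,150,90,90)),("side",(190,190,100,85))):
    im=cv2.cvtColor(D[n]["frame"],cv2.COLOR_RGB2GRAY)[y:y+h,x:x+w];im=cv2.resize(im,None,fx=3,fy=3,interpolation=cv2.INTER_CUBIC)
    for l in cv2.createLineSegmentDetector().detect(im)[0][:,0]:
        a=l.reshape(2,2)/3+[x,y]-1/3
        if np.linalg.norm(a[1]-a[0])<8:continue
        P=[unproj(D[n],q,.102) for q in a];u=P[1]-P[0]
        if abs(u@ey)>.08*abs(u@ex):continue
        yy=(P[0]@ey+P[1]@ey)/2-Y0
        if -.075<yy<.0: print(t,n,"vise y mm",round(yy*1e3,1),"x",[round((p@ex-X0)*1e3) for p in P])
E
python3 - <<'E'
from arm import *
from vis import *
# shift of the moving block's top by phase correlation along its travel (rectified at z=.102, 0.5 mm/px)
def rect(d):
    g=[[V(-.05+.0005*i,-.08+.0005*j,.102) for i in range(0,200)] for j in range(0,130)]
    uv=proj(d,np.array(g).reshape(-1,3)).reshape(130,200,2).astype(np.float32)
    return cv2.remap(cv2.cvtColor(d["frame"],cv2.COLOR_RGB2GRAY),uv[...,0],uv[...,1],cv2.INTER_CUBIC).astype(np.float32)
for n in("top","side"):
    a,b=rect(load("0")[n]),rect(load("5")[n]);T=a[24:100,10:60] if n=="top" else a[60:110,10:60]
    r=cv2.matchTemplate(b,T,cv2.TM_CCOEFF_NORMED);_,m,_,loc=cv2.minMaxLoc(r[:,5:16]);print(n,"shift mm",(loc[1]-(24 if n=="top" else 60))*.5,round(m,2))
E
```

```text
0 top vise y mm -60.9 x [-25, -48]
0 top vise y mm -61.0 x [45, 17]
0 top vise y mm -26.9 x [-9, -44]
0 top vise y mm -56.0 x [-46, -9]
0 top vise y mm -55.6 x [-9, 50]
0 side vise y mm -17.6 x [49, -50]
0 side vise y mm -71.2 x [2, 32]
0 side vise y mm -23.3 x [-49, 32]
0 side vise y mm -59.5 x [47, 13]
5 top vise y mm -5.8 x [24, -37]
5 top vise y mm -49.8 x [-23, -49]
5 top vise y mm -49.7 x [53, 16]
5 top vise y mm -15.5 x [-14, -45]
5 top vise y mm -44.6 x [-47, -6]
5 top vise y mm -44.2 x [-6, 50]
5 side vise y mm -6.0 x [-24, -50]
5 side vise y mm -70.9 x [2, 32]
5 side vise y mm -48.4 x [40, 14]
top shift mm 11.5 0.99
side shift mm 10.0 0.81
```

The jaw travelled 11.1 to 11.6 mm while the screw moved 14.4 mm, so it stopped on the house and the rest went into the springs. I hand in.

```bash
python3 -c "
from bench import job,monitor
print(monitor.sense()['clock']);job.hand_in()"
```

```text
30.375
the job is handed in; nothing more can be done
```

The pine house is standing upright, roof up, about midway along the jaws, with its gable faces towards them. The vise is cranked shut on it, and I handed the job in at 30.4 s with the arm clear.

**Placing:** I picked the house up by its side walls, set it on the bed with a force guard, and slid it gently to the fixed jaw. That contact came 0.4 mm from where my measurements predicted. Then I let go and backed away.

**Cranking:** I turned the crank from about 11.07 to 26.15 rad, roughly half a turn (3.1 rad) past the expected contact at 23.04. Forces at the handle stayed under about 11 N.

**Last checks:**
- **Jaw:** most line fits show it moved 11.1 to 11.6 mm (11.4 expected), while the screw moved 14.4 mm. So it stopped on the house and the springs took up the rest.
- **Other objects:** the tree, star, glue bottle and yellow houses show no change in the top view.

**Disagreements:**
- A rougher template match in the side view gave 10.0 mm of jaw travel, with a poorer match score (0.81).
- The crank handle in the final picture sat 1–2 px off my overlay, so its final angle could be out by about 0.15 rad.

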